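Hang the dipping basket in the rim slot of the bath

TASK

Pick up the small steel basket that has a hook and hang it inside the empty clear bath: its hook goes over the rim on the side away from the robot, down into the slot of the white rail there. Lay the hook gently on the rail, find the slot and lower the basket in your grip until it is fully home, never forcing it or letting it drop; only then let go and leave it hanging still, without disturbing the other things on the bench.

Things in the scene. Friction and masses are not known exactly. Their poses are not given: they have to be found in the camera images.
- basket: Perforated steel cup, 56 mm across, 55 mm tall, 0.16 to 0.26 kg, standing upright on the bench; the only one with a hook and a white tab. Origin: centre of its underside; z up; hook on its +x side. A flat steel strap (x = 28 to 32 mm, 16 mm wide along y) runs up that side to z = 104 mm and carries the hook.
- grip (a point): Middle of the white plastic grip tab that stands on the hook, at (38, 0, 140) mm in the basket's frame. The tab is 10 mm thick along x, 22 mm wide along y, from z = 119 to 159 mm, on a 14 mm wide neck; best pinched across its thickness. Axes as the basket's.
- hook (a point): Middle of the underside of the hook's bridge, at (38, 0, 100) mm in the basket's frame: the point that rests on the rim. Axes as the basket's. Bridge 4 mm thick; beyond it a tongue (x = 44 to 48 mm) points down to z = 72 mm. Bridge and tongue are 16 mm wide along y; the gap between strap and tongue is 12 mm.
- tank: Empty clear bath, open on top, 200 mm (x) by 250 mm (y), 120 mm tall, walls and floor 8 mm thick, fixed to the bench. Origin: centre of its underside; z up; +x is the side away from the robot. Hung home, the basket is inside, its strap at that wall's inner face, the hook's bridge on the wall's top in the slot. Basket against bath or rail: at most 25 N.
- rim (a point): Middle of the top of the bath's +x wall, at (96, 0, 120) mm in the bath's frame; axes as the bath's. Here a white rail stands on the wall, as thick as it (8 mm), 12 mm tall, 170 mm long along y, with one 20 mm wide slot in its middle, down to the wall's top, mouth chamfered 3 mm. Slot middle: y = -25 to 25 mm, not reported: look, or slide the hook along under light load. Rail stays put.
- plain_basket: Bystander: same steel cup with a thin wire bail (top at 117 mm) and no hook. Origin: centre of its underside.
- reagent: Bystander: amber bottle, 60 mm across, 110 mm tall. Origin: centre of its underside.
- jar: Bystander: white jar with a blue lid, 52 mm across, 70 mm tall. Origin: centre of its underside.

How it is judged:
By the outcome, as a careful person would: the job done as asked, in the order asked, and still so for the second after the job is handed in, with the robot touching nothing.
It also fails if it takes over 72 s, if anything falls off the work surface, if the arm or the gripper's body presses on something with over 40 N, if the wrist force passes 120 N, or if a joint passes its speed limit or range.

ROBOT

A 6-joint arm with a two-finger parallel gripper is mounted at the origin on the work surface. World frame = base frame: x ahead of the robot, y to its left, z up, the work surface at z = 0. Lengths are in mm, angles in rad, forces in N, time in s.
With the tool pointing down it reaches from about 350 to 775 mm from the base axis. Payload 7.3 kg.
Tool frame: the origin (TCP) lies midway between the tips of the shut fingers; the grasp point (between the pads) lies 19 mm behind it; z points along the fingers, x is the direction in which the jaws open and shut, and the axes are right-handed (so a half turn about z gives the same grasp; the last joint's range is limited). The gripper opens to 92 mm and grips with 3 to 60 N. Pads are 19 mm wide; open, the fingers measure 130 mm over their backs; the gripper's body (75 mm by 190 mm) begins 47 mm behind the grasp point.
Start: joints at [-1.344, 0.342, 1.524, -0, 1.275, -0.146], TCP at [191.241, -488.95, 226.741] pointing down, gripper open.
Joint ranges: [-2.53, 2.53], [-0.77, 2.02], [0.04, 2.7], [-1, 4.14], [0.28, 2.66], [-3.11, 3.11]. Speed limits (rad/s): [2.57, 2.57, 3.14, 3.14, 3.14, 3.14].

INTERFACE

Orientations are given as [roll, pitch, yaw] about the fixed x, y, z axes, in that order (R = Rz(yaw) Ry(pitch) Rx(roll)).
In Python, from plant import bot gives the robot as it stands.
- The arm moves only by the shell command python3 -m pendant 'ROWS' [OPENING]. ROWS is JSON, a list of rows, each an object with "linear": the shift along the world's x, y, z in mm, a list of three; "twist": the turn about the world's z in degrees. In form: [{"linear": [x, y, z], "twist": twist}, ...]. A call has 1 to 20 rows; each row is the pose to reach, as a shift and turn from the pose commanded when the call began; what a row does not reach only later rows make up. A row lasts 1/8 s, in which the tool goes at most 62.5 mm and 10.7 degrees, less where a joint would pass 70% of its speed; a pose out of reach is approached as far as the arm can. A call with a gripper value outside its range is refused whole. OPENING is the closure in counts, from 0 (fully open) to 255 (shut), set as the call begins (- or left out, the last holds). The fingers move at their own pace and stop on an object; the grip force is fixed at half the most. Time passes only in rows, so rows that repeat a pose let the fingers close. It gives the time, the measured TCP pose, the force and the opening at its end, in the units of the state.
- bot.get_obs(): the state, without advancing time (a new reading comes with each control period).
- bot.capture(name): name is "scene" or "top" or "wrist"; returns a dict with "frame" (400x640x3 uint8, blue, green, red), "z_map" (400x640 float32, mm along the optical axis (not along the pixel's ray), 0 where there is no reading), "fx", "fy", "cx", "cy" (pixels), "rvec" (rotation vector, rad) and "tvec" (3), from world to camera coordinates, as OpenCV has them. Camera axes: x right, y down, z forward; pixel columns grow to the right and rows downward; lengths in mm; the calibration is good to about 2 mm. A picture is of the moment at which its call begins.
- bot.close_job(): hands the job in, once; it reports no verdict.
The state is a dict: "time": time; "joint_positions": joint angles; "dq": joint speeds; "tau": joint torques, N m; "tool_pos": TCP position; "tcp_rot": TCP orientation; "contact_force": force on the tool from outside, world axes, zero at the start; "moment": the same for the moment, N m; "grip_width": finger opening in mm.
Only numpy, scipy, OpenCV 4.12 (cv2) and the standard library are available. Lean on these libraries where they do the work, as an engineer would, in place of code of your own. Each camera call takes 0.05 s, during which the arm holds its last target. There are 200 camera calls.

## Working session

There is one attempt and no reset: what is moved stays moved. The work goes in short steps, Python scripts to look and compute and a shell command to move; the robot and the scene stay as the last step left them, time stands still between calls to the robot, and variables do not carry over. Pictures are saved under pics/ and viewed, about 8 in all and at most 12, crops included, and the job is handed in when it is done.

```bash
mkdir -p pics; ls; cat > h.py <<'E'
import numpy as np,cv2
from plant import bot
def cap(n):
    d=bot.capture(n); R=cv2.Rodrigues(np.array(d['rvec'],float))[0]; t=np.array(d['tvec'],float).ravel()
    return d,R,t
def pts(d,R,t):
    z=d['z_map']; v,u=np.indices(z.shape)
    P=np.stack([(u-d['cx'])/d['fx']*z,(v-d['cy'])/d['fy']*z,z],-1)
    W=(P-t)@R; W[z==0]=np.nan
    return W
def ray(d,R,t,u,v,h):
    r=R.T@np.array([(u-d['cx'])/d['fx'],(v-d['cy'])/d['fy'],1]); c=-R.T@t
    return c+r*(h-c[2])/r[2]
E
python3 - <<'E'
from h import *
s=bot.get_obs(); print(s)
for n in('scene','top'):
    d,R,t=cap(n); cv2.imwrite(f'pics/{n}0.png',d['frame']); np.savez(f'{n}0.npz',W=pts(d,R,t),**d); print(n,-R.T@t,d['fx'],R[2])
E
```

```text
pics
{'time': 0.0, 'joint_positions': array([-1.34399196e+00,  3.42757568e-01,  1.52504558e+00, -3.13995839e-05,
        1.27538221e+00, -1.46007869e-01]), 'dq': array([-1.64631654e-03,  4.70238637e-04, -1.72454870e-03,  2.07697156e-05,
       -1.50283867e-03, -7.58712052e-04]), 'tau': array([-1.11835107e-03, -4.31246030e+01, -2.44220334e+01,  7.16972980e-02,
        5.58450376e-02, -1.29476666e-04]), 'tool_pos': array([ 191.13695892, -488.52218951,  226.01690815]), 'tcp_rot': array([-3.14139064e+00,  1.58012604e-03, -1.19797476e+00]), 'contact_force': array([-0.39199339,  0.11894666, -0.01819924]), 'moment': array([0.00380348, 0.003816  , 0.05494737]), 'grip_width': 91.95750640536802}
scene [1351.89405735  -87.76547712  603.04373182] 421.48092495889745 [-0.82397184  0.0247504  -0.56608995]
top [ 505.84263243  -64.96726815 1021.55003968] 425.5479583286147 [ 0.10579234 -0.00429684 -0.99437896]
```

View pics/top0.png

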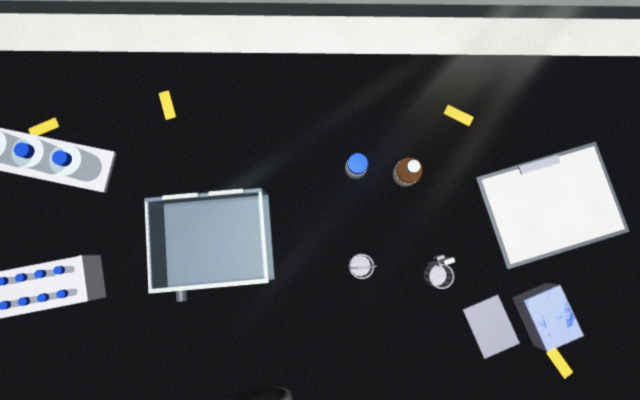

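View pics/scene0.png

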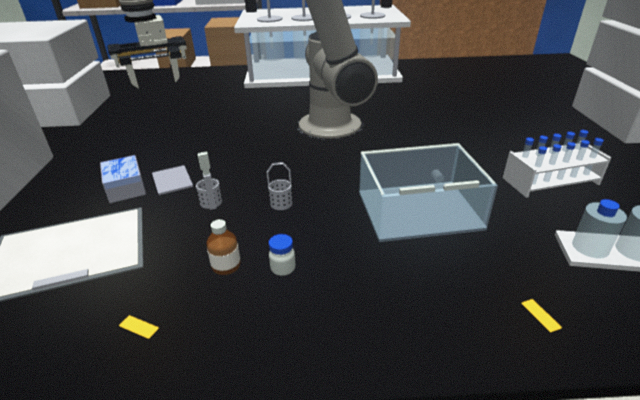

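The top view shows the hooked basket at about (440,272) with its tab at (446,261), the plain basket at (361,266), the jar at (357,165) and the bottle at (407,171). The bath is at about (208,240), its far rail at row ~193 with a gap near column 203. The scene view agrees.

```bash
python3 - <<'E'
from h import *
d=dict(np.load('top0.npz')); R=cv2.Rodrigues(d['rvec'])[0]; t=d['tvec'].ravel(); W=d['W']; f=d['frame']
a=f[240:300,415:465]; b=f[180:205,140:280]
A=cv2.resize(a,None,fx=8,fy=8,interpolation=2); B=cv2.resize(b,None,fx=5.7,fy=5.7,interpolation=2)
o=np.zeros((A.shape[0]+0,800,3),np.uint8); o[:,:A.shape[1]]=A; 
cv2.imwrite('pics/a.png',np.vstack([cv2.resize(o,(798,480))[:, :400].repeat(1,1) if 0 else cv2.copyMakeBorder(A,0,0,0,798-A.shape[1],0)[:440],cv2.resize(B,(798,142))]))
# point clouds
w=W[235:305,410:475].reshape(-1,3)
for lo,hi in((20,60),(95,116),(116,170)):
    m=(w[:,2]>lo)&(w[:,2]<hi); q=w[m]; print(lo,hi,m.sum(),np.nanmean(q,0),q.min(0) if m.sum() else '',q.max(0) if m.sum() else '')
m=((w[:,2]>116)&(w[:,2]<170)); print(cv2.minAreaRect(w[m][:,:2].astype(np.float32)))
# rail
m=(f[180:205,140:280].min(2)>200); v,u=np.nonzero(m); v+=180;u+=140
print('rail px',[(c,int(v[u==c].mean()*10)/10,(u==c).sum()) for c in sorted(set(u))])
for p in((163,195.5),(197,194),(209,192.5),(243,191)): print(p,ray(d,R,t,*p,132))
for p in((146,200),(265,190),(149,292),(269,282)): print(p,ray(d,R,t,*p,120))
E
```

```text
20 60 277 [ 448.83559844 -333.6935184    42.9012693 ] [ 423.20045742 -360.95647602   20.1578783 ] [ 481.02419347 -305.52393939   59.12239986]
95 116 42 [ 488.07850908 -318.43920375  102.74169088] [ 473.94534244 -326.31930613   95.59715765] [ 497.43086545 -311.11839941  108.16902381]
116 170 91 [ 485.69896048 -318.66928409  150.28166045] [ 477.88588408 -331.99526512  122.01545728] [ 492.06136435 -309.91118542  161.38049297]
((485.52239990234375, -321.2479553222656), (10.212340354919434, 22.461688995361328), 18.37786102294922)
rail px [(np.int64(145), 203.0, np.int64(3)), (np.int64(146), 203.0, np.int64(3)), (np.int64(162), 197.5, np.int64(2)), (np.int64(163), 197.5, np.int64(4)), (np.int64(164), 197.0, np.int64(3)), (np.int64(165), 197.0, np.int64(3)), (np.int64(166), 197.0, np.int64(3)), (np.int64(167), 197.0, np.int64(3)), (np.int64(168), 197.0, np.int64(3)), (np.int64(169), 197.0, np.int64(3)), (np.int64(170), 197.0, np.int64(3)), (np.int64(171), 196.5, np.int64(4)), (np.int64(172), 196.5, np.int64(4)), (np.int64(173), 196.5, np.int64(4)), (np.int64(174), 196.5, np.int64(4)), (np.i
[... 1974 characters left out ...]
1.0, np.int64(3)), (np.int64(240), 191.0, np.int64(3)), (np.int64(241), 190.5, np.int64(4)), (np.int64(242), 191.0, np.int64(3)), (np.int64(259), 198.0, np.int64(13)), (np.int64(260), 198.0, np.int64(13)), (np.int64(261), 199.0, np.int64(11)), (np.int64(262), 203.5, np.int64(2))]
(163, 195.5) [618.40514592 269.3311626  132.        ]
(197, 194) [622.0759987  198.04898734 132.        ]
(209, 192.5) [625.43400968 172.93563277 132.        ]
(243, 191) [629.11507699 101.48626501 132.        ]
(146, 200) [610.02254813 309.51618701 120.        ]
(265, 190) [633.25854888  56.81742195 120.        ]
(149, 292) [417.34800202 293.5933335  120.        ]
(269, 282) [439.33632172  44.43456231 120.        ]
```

View pics/a.png

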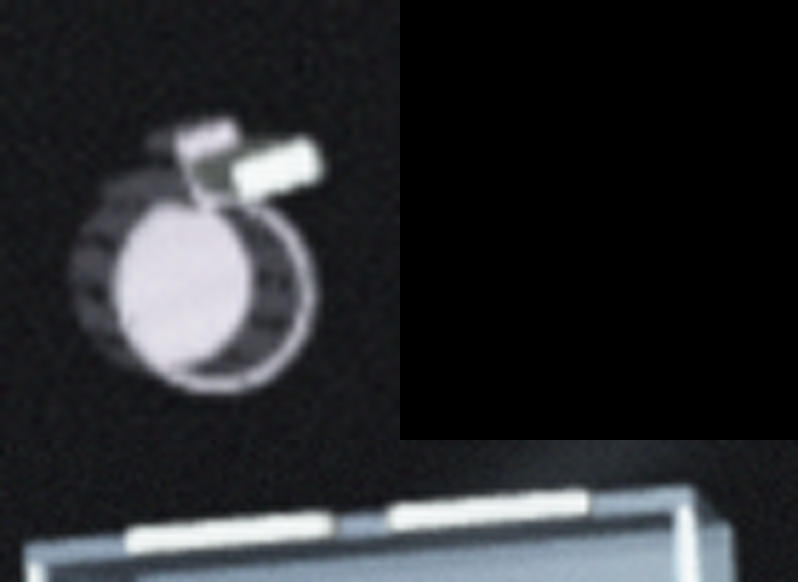

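```bash
python3 -m pendant '[{"linear":[50,28,0],"twist":10},{"linear":[100,57,0],"twist":20},{"linear":[150,85,0],"twist":30},{"linear":[200,114,0],"twist":40},{"linear":[240,137,0],"twist":50},{"linear":[270,154,0],"twist":60},{"linear":[285,162,0],"twist":70},{"linear":[294.3,167.7,-5],"twist":80},{"linear":[294.3,167.7,-15],"twist":87.1},{"linear":[294.3,167.7,-25],"twist":87.1},{"linear":[294.3,167.7,-25],"twist":87.1},{"linear":[294.3,167.7,-25],"twist":87.1},{"linear":[294.3,167.7,-25],"twist":87.1}]' 0
python3 - <<'E'
from h import *
print(bot.get_obs())
d,R,t=cap('wrist'); f=d['frame'];W=pts(d,R,t); print(-R.T@t,d['fx'])
cv2.imwrite('pics/w1.png',f)
m=(W[...,2]>121)&(W[...,2]<175)&(np.hypot(W[...,0]-485,W[...,1]+321)<30)&(f.min(2)>120)
q=W[m]; print(m.sum(),q.mean(0),cv2.minAreaRect(q[:,:2].astype(np.float32)))
top=q[q[:,2]>np.percentile(q[:,2],95)-4]; print(len(top),top.mean(0),cv2.minAreaRect(top[:,:2].astype(np.float32)))
E
```

```text
time: 1.72
tool_pos: [485.6, -321.5, 202.2]
tcp_rot: [3.141, -0.001, 0.321]
contact_force: [-0.1, 0.1, -0.4]
grip_width: 91.7
{'time': 1.725, 'joint_positions': array([-7.16399767e-01,  4.65911113e-01,  1.39993307e+00,  9.52799385e-05,
        1.27487684e+00, -1.03765785e+00]), 'dq': array([ 0.00163272,  0.00092641,  0.00145877, -0.00073096,  0.00043728,
       -0.00511838]), 'tau': array([-1.97965186e-03, -4.92432046e+01, -2.43420196e+01,  9.80492419e-03,
        8.85053538e-02,  1.29984337e-02]), 'tool_pos': array([ 485.61646991, -321.49389224,  202.19171491]), 'tcp_rot': array([ 3.14088832e+00, -5.21507744e-04,  3.21230517e-01]), 'contact_force': array([-0.11512751,  0.06349824, -0.44836379]), 'moment': array([ 0.01318103, -0.12099424, -0.00617243]), 'grip_width': 91.73890115834094}
[ 459.89735645 -244.28899321  358.95874681] 354.2387659314665
773 [ 483.95993692 -318.89665864  151.98938683] ((485.1911315917969, -322.2100830078125), (9.964881896972656, 22.23892593383789), 19.323162078857422)
536 [ 484.90534795 -321.7620754   157.7292714 ] ((484.9757080078125, -322.2414245605469), (9.982882499694824, 22.133481979370117), 20.774606704711914)
```

View pics/w1.png

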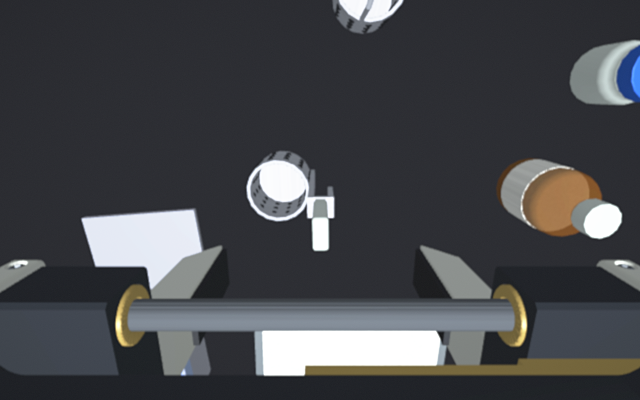

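The view shows the tab at about (320,232) between the fingers and the bottle well clear to the right. Tab at (485.0, -322.2), yaw ~20°.

```bash
python3 -m pendant '[{"linear":[-0.6,-0.7,-15],"twist":1.5},{"linear":[-0.6,-0.7,-30],"twist":1.5},{"linear":[-0.6,-0.7,-45],"twist":1.5},{"linear":[-0.6,-0.7,-60],"twist":1.5},{"linear":[-0.6,-0.7,-70],"twist":1.5},{"linear":[-0.6,-0.7,-77],"twist":1.5},{"linear":[-0.6,-0.7,-80],"twist":1.5},{"linear":[-0.6,-0.7,-80],"twist":1.5},{"linear":[-0.6,-0.7,-80],"twist":1.5}]' 0
python3 -m pendant '[{"linear":[0,0,0],"twist":0},{"linear":[0,0,0],"twist":0},{"linear":[0,0,0],"twist":0},{"linear":[0,0,0],"twist":0},{"linear":[0,0,0],"twist":0},{"linear":[0,0,0],"twist":0},{"linear":[0,0,0],"twist":0},{"linear":[0,0,0],"twist":0},{"linear":[0,0,0],"twist":0},{"linear":[0,0,0],"twist":0},{"linear":[0,0,0],"twist":0},{"linear":[0,0,0],"twist":0}]' 255
```

```text
time: 2.9
tool_pos: [485.2, -322.1, 122.2]
tcp_rot: [3.141, -0.001, 0.348]
contact_force: [-0.3, -0.5, -0.1]
grip_width: 91.8
time: 4.4
tool_pos: [484.9, -321.9, 121.7]
tcp_rot: [-3.142, -0.0, 0.348]
contact_force: [0.7, 0.2, -0.5]
grip_width: 9.8
```

```bash
python3 -m pendant '[{"linear":[0,0,3],"twist":0},{"linear":[0,0,8],"twist":0},{"linear":[0,0,18],"twist":0},{"linear":[0,0,32],"twist":0},{"linear":[0,0,48],"twist":0},{"linear":[0,0,66],"twist":0},{"linear":[0,0,84],"twist":0},{"linear":[0,0,102],"twist":0},{"linear":[0,0,120],"twist":0},{"linear":[0,0,136],"twist":0},{"linear":[0,0,150],"twist":0},{"linear":[0,0,158],"twist":0},{"linear":[0,0,162],"twist":0},{"linear":[0,0,164],"twist":0},{"linear":[0,0,164],"twist":0},{"linear":[0,0,164],"twist":0}]'
python3 -m pendant '[{"linear":[2,5,0],"twist":-0.5},{"linear":[5,15,0],"twist":-1},{"linear":[10,30,0],"twist":-2},{"linear":[17,50,0],"twist":-3},{"linear":[25,75,0],"twist":-4},{"linear":[35,105,0],"twist":-5},{"linear":[46,138,0],"twist":-6},{"linear":[57,172,0],"twist":-7},{"linear":[68,206,0],"twist":-8},{"linear":[79,240,0],"twist":-9},{"linear":[90,274,0],"twist":-10},{"linear":[101,306,0],"twist":-11},{"linear":[111,336,0],"twist":-12},{"linear":[120,363,0],"twist":-13},{"linear":[128,387,0],"twist":-14},{"linear":[134,406,0],"twist":-15},{"linear":[139,420,0],"twist":-15},{"linear":[142,428,0],"twist":-15},{"linear":[143,432,0],"twist":-15},{"linear":[143,432,0],"twist":-15}]'
python3 - <<'E'
from h import *
print(bot.get_obs()['contact_force'],bot.get_obs()['tool_pos'])
d,R,t=cap('wrist'); f=d['frame'];W=pts(d,R,t); print(-R.T@t,d['fx'])
cv2.imwrite('pics/w2.png',f); np.savez('w2.npz',W=W,**d)
E
```

```text
time: 6.4
tool_pos: [484.8, -321.8, 285.3]
tcp_rot: [-3.141, 0.0, 0.348]
contact_force: [-0.7, -0.6, -2.0]
grip_width: 10.0
time: 8.9
tool_pos: [627.9, 109.9, 285.7]
tcp_rot: [3.141, 0.0, 0.086]
contact_force: [0.0, -1.2, -2.5]
grip_width: 9.7
[ 0.04235726 -1.21181488 -2.4884089 ] [627.89444741 109.86595277 285.71558083]
[620.85443582 190.83955772 442.51912911] 354.2387659314665
```

View pics/w2.png

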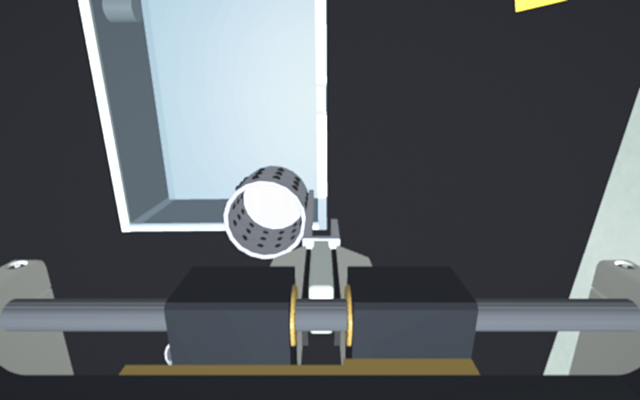

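The view shows the far wall as a white strip at columns 316–327 (slot around row 90, low contrast) and the held basket, hook bridge at about (320,240). I'll locate the slot by height in the depth map.

```bash
python3 - <<'E'
from h import *
d=dict(np.load('w2.npz')); W=d['W']; f=d['frame']; R=cv2.Rodrigues(d['rvec'])[0]; t=d['tvec'].ravel()
for v in list(range(0,75,12))+list(range(75,115,2))+list(range(115,240,10)):
    w=W[v,308:336]; m=(w[:,2]>112)&(w[:,2]<150)
    g=f[v,308:336].min(1)
    print(v,m.sum(),np.round(w[m].mean(0),1),np.round([w[m,0].min(),w[m,0].max()],1),g[8:20].astype(int).mean().round()) if m.sum() else print(v,'-',g.max())
# hook bridge/tongue and tab
m=(W[...,2]>225)&(W[...,2]<272)&(np.indices(m.shape if 0 else W.shape[:2])[0]<262)
q=W[m]; print(len(q),q.mean(0),q.min(0),q.max(0))
b=q[(q[:,2]>262)]; print(len(b), b.mean(0) if len(b) else '', cv2.minAreaRect(b[:,:2].astype(np.float32)) if len(b)>4 else '')
cv2.imwrite('pics/w2c.png',np.hstack([cv2.resize(f[60:130,295:350],None,fx=7,fy=7,interpolation=2),cv2.resize(f[160:260,285:355],(385,490),interpolation=2)]))
E
```

```text
0 11 [614.2 260.5 131. ] [610.3 618.1] 230.0
12 11 [614.9 252.1 130.9] [611.  618.8] 230.0
24 10 [616.  243.7 130.9] [612.5 619.6] 233.0
36 10 [616.8 235.  130.9] [613.2 620.4] 236.0
48 10 [617.5 226.2 130.8] [613.9 621.2] 236.0
60 10 [618.3 217.2 131.4] [614.7 622. ] 236.0
72 10 [619.1 208.1 130.7] [615.4 622.8] 236.0
75 10 [619.3 205.7 131.2] [615.6 623. ] 237.0
77 10 [619.4 204.2 130.7] [615.7 623.1] 242.0
79 10 [619.6 202.6 131.2] [615.8 623.3] 242.0
81 10 [619.7 201.1 131.3] [616.  623.4] 242.0
83 10 [619.8 199.5 130.5] [616.1 623.6] 237.0
85 10 [620.  198.  129.1] [616.2 623.7] 222.0
87 10 [620.1 196.4 127.9] [616.3 623.9] 223.0
89 9 [620.7 195.  118.8] [617.2 624.1] 224.0
91 9 [620.8 193.3 119.4] [617.3 624.3] 224.0
93 9 [620.9 191.7 118.9] [617.5 624.4] 224.0
95 9 [621.1 190.  118.8] [617.6 624.6] 225.0
97 9 [621.2 188.4 119. ] [617.7 624.7] 224.0
99 8 [621.4 186.7 119.1] [617.9 624.9] 224.0
101 9 [621.5 185.  119.3] [618. 625.] 224.0
103 9 [621.7 183.3 118.9] [618.2 625.2] 224.0
105 9 [621.8 181.6 119. ] [618.3 625.3] 224.0
107 9 [622.  180.  119.1] [618.4 625.5] 224.0
109 9
[... 270 characters left out ...]

145 9 [624.7 148.4 131. ] [621.2 628.1] 243.0
155 9 [625.4 139.6 130.9] [621.9 629. ] 242.0
165 9 [626.2 130.8 131.1] [622.7 629.8] 242.0
175 9 [627.  121.8 131.2] [623.4 630.6] 241.0
185 8 [628.2 112.5 130.7] [625.1 631.4] 244.0
195 8 [629.1 103.2 131.1] [625.9 632.3] 242.0
205 8 [630.2  90.  119.3] [626.9 633.6] 178.0
215 8 [631.1  79.9 119.2] [627.8 634.4] 176.0
225 13 [629.6  69.5 119.3] [623.8 635.4] 207.0
235 - 130
671 [626.6395354  116.03703833 257.87146105] [617.11014141 105.33452996 225.05574375] [637.35748047 118.34416862 271.89038367]
377 [627.22346467 115.6924251  266.93999541] ((627.2750244140625, 114.59341430664062), (20.007389068603516, 6.308804512023926), 4.7492804527282715)
```

View pics/w2c.png

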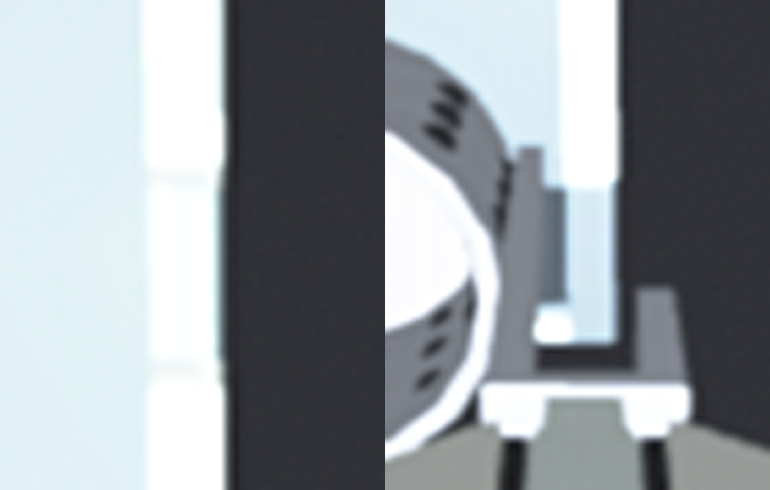

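```bash
python3 -m pendant '[{"linear":[-0.5,5,0],"twist":0.5},{"linear":[-1,14,0],"twist":0.5},{"linear":[-2,26,0],"twist":0.5},{"linear":[-3,39,0],"twist":0.5},{"linear":[-4.5,52,0],"twist":0.5},{"linear":[-5.5,63,0],"twist":0.5},{"linear":[-6,70,0],"twist":0.5},{"linear":[-6.4,74,0],"twist":0.5},{"linear":[-6.4,75.5,0],"twist":0.5},{"linear":[-6.4,75.5,0],"twist":0.5},{"linear":[-6.4,75.5,0],"twist":0.5},{"linear":[-6.4,75.5,0],"twist":0.5}]'
cat > look.py <<'E'
from h import *
import sys
o=bot.get_obs(); T=o['tool_pos']; print(T,o['tcp_rot'],o['contact_force'],o['moment'])
d,R,t=cap('wrist'); f=d['frame'];W=pts(d,R,t); cv2.imwrite(f'pics/{sys.argv[1]}.png',f[100:300,220:420].repeat(3,0).repeat(3,1)); np.savez(sys.argv[1]+'.npz',W=W,**d)
w=W.reshape(-1,3); w=w[~np.isnan(w[:,0])]
a=np.deg2rad(5.4); ex=np.array([np.cos(a),np.sin(a)]); ey=np.array([-np.sin(a),np.cos(a)])
r=w-T; X=r[:,:2]@ex; Y=r[:,:2]@ey; Z=r[:,2]
# rail cross-section relative to TCP
m=(w[:,2]>125)&(w[:,2]<137)&(abs(X)<12)&(Y>-60)&(Y<120)
for y in range(-60,120,10):
    k=m&(Y>y)&(Y<y+10)
    if k.sum()>8: print('rail Y',y,'X',X[k].min().round(1),X[k].max().round(1),k.sum(),'Yspan',Y[k].min().round(1),Y[k].max().round(1))
k=(w[:,2]>115)&(w[:,2]<123)&(abs(X)<8)&(abs(Y)<40)
if k.sum(): print('slot floor Y',np.percentile(Y[k],[0,2,50,98,100]).round(1),k.sum(), 'X',X[k].min(),X[k].max())
# hook parts by height below TCP
for z0 in range(-76,-12,6):
    k=(Z>z0)&(Z<z0+6)&(abs(Y)<14)&(abs(X)<16)&(w[:,2]>140)
    if k.sum():
        h,e=np.histogram(X[k],np.arange(-16,17,2)); print('Z',z0,k.sum(),'X',X[k].min().round(1),X[k].max().round(1),'Ymax',Y[k].max().round(1),'Ymin',Y[k].min().round(1),h)
E
python3 look.py w3
```

```text
time: 10.45
tool_pos: [621.6, 185.3, 285.7]
tcp_rot: [3.142, -0.0, 0.095]
contact_force: [-0.0, -0.6, -2.1]
grip_width: 9.8
[621.59315196 185.29595343 285.74676402] [ 3.14154369e+00 -8.32997627e-05  9.49345868e-02] [-0.01666675 -0.57717217 -2.12541077] [-0.05101477 -0.1196591   0.04328889]
rail Y -50 X -3.6 3.0 59 Yspan -47.4 -40.1
rail Y -40 X -3.6 3.0 82 Yspan -40.0 -30.0
rail Y -30 X -3.6 3.0 81 Yspan -30.0 -20.1
rail Y -20 X -3.6 2.9 85 Yspan -20.0 -10.0
rail Y -10 X -3.6 2.9 19 Yspan -10.0 -8.4
rail Y 10 X -4.4 2.9 80 Yspan 11.0 19.9
rail Y 20 X -4.3 2.8 102 Yspan 20.1 30.0
rail Y 30 X -4.3 3.6 106 Yspan 30.0 39.7
rail Y 40 X -4.3 3.6 119 Yspan 40.3 50.0
rail Y 50 X -4.2 3.6 112 Yspan 50.0 60.0
rail Y 60 X -4.2 3.5 127 Yspan 60.0 70.0
rail Y 70 X -4.1 3.5 120 Yspan 70.7 79.7
rail Y 80 X -4.1 3.5 80 Yspan 80.5 86.1
slot floor Y [-9.4 -9.2 -0.6  8.2  8.4] 155 X -3.647202303528996 2.9985952172866326
Z -76 42 X -15.2 -6.2 Ymax 13.9 Ymin -9.7 [ 8 10 10  7  7  0  0  0  0  0  0  0  0  0  0  0]
Z -70 173 X -15.9 -6.5 Ymax 13.9 Ymin -13.6 [46 88 23  8  8  0  0  0  0  0  0  0  0  0  0  0]
Z -64 18 X -9.7 -6.4 Ymax 7.6 Ymin 6.9 [0 0 0 9 9 0 0 0 0 0 0 0 0 0 0 0]
Z -58 28 X -10.2 6.3 Ymax 7.6 Ymin -2.2 [ 0  0  3  8 16  0  0  0  0  0  0  1  0  0  0  0]
Z -52 51 X -9.9 9.4 Ymax 7.5 Ymin -4.0 [ 0  0  0 13 20  0  0  0  0  0  0  9  9  0  0  0]
Z -46 45 X -10.1 9.7 Ymax 7.7 Ymin 6.6 [ 0  0  2 11 10  0  0  0  0  0  0 12 10  0  0  0]
Z -40 51 X -10.0 9.5 Ymax 7.8 Ymin 6.8 [ 0  0  1 13 11  0  0  0  0  0  5 10 11  0  0  0]
Z -34 66 X -10.1 9.7 Ymax 7.9 Ymin 3.8 [ 0  0  1 12 19  0  0  0  0  0  7 14 13  0  0  0]
Z -28 60 X -10.0 9.5 Ymax 7.9 Ymin 6.8 [ 0  0  0 17 12  0  1  1  0  0  0 18 11  0  0  0]
Z -22 336 X -10.2 9.8 Ymax 7.9 Ymin 1.6 [ 0  0  9 33 42 41 23 17 25 27 45 37 37  0  0  0]
Z -16 58 X -4.2 3.7 Ymax 7.1 Ymin 5.8 [ 0  0  0  0  0  4 16 12 14 12  0  0  0  0  0  0]
```

View pics/w3.png

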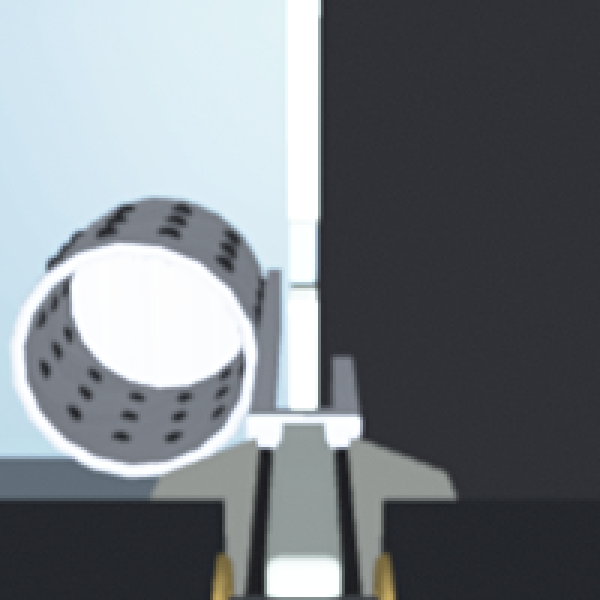

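The view shows the strap and tongue straddling the far wall symmetrically, with the slot visible at crop rows 220–285 ahead of the hook. Hook X centre is -0.2 against -0.3 for the rail, and the slot is +0.6 mm in Y. I'll go down 15 mm to the -y side first, so the hook is laid lightly on the rail before I slide it into the slot.

```bash
python3 -m pendant '[{"linear":[0.5,-5,0],"twist":0},{"linear":[1,-11,0],"twist":0},{"linear":[1.4,-15.3,-3],"twist":0},{"linear":[1.4,-15.3,-9],"twist":0},{"linear":[1.4,-15.3,-18],"twist":0},{"linear":[1.4,-15.3,-28],"twist":0},{"linear":[1.4,-15.3,-38],"twist":0},{"linear":[1.4,-15.3,-48],"twist":0},{"linear":[1.4,-15.3,-58],"twist":0},{"linear":[1.4,-15.3,-68],"twist":0},{"linear":[1.4,-15.3,-78],"twist":0},{"linear":[1.4,-15.3,-88],"twist":0},{"linear":[1.4,-15.3,-97],"twist":0},{"linear":[1.4,-15.3,-105],"twist":0},{"linear":[1.4,-15.3,-112],"twist":0},{"linear":[1.4,-15.3,-118],"twist":0},{"linear":[1.4,-15.3,-123],"twist":0},{"linear":[1.4,-15.3,-126],"twist":0},{"linear":[1.4,-15.3,-127],"twist":0},{"linear":[1.4,-15.3,-127],"twist":0}]'
python3 -m pendant '[{"linear":[0,0,-0.5],"twist":0},{"linear":[0,0,-1],"twist":0},{"linear":[0,0,-1.5],"twist":0},{"linear":[0,0,-2],"twist":0},{"linear":[0,0,-2.5],"twist":0},{"linear":[0,0,-2.5],"twist":0}]'
```

```text
time: 13.0
tool_pos: [623.0, 170.3, 158.8]
tcp_rot: [-3.142, -0.0, 0.095]
contact_force: [-0.0, -0.5, -2.2]
grip_width: 9.9
time: 13.75
tool_pos: [622.9, 170.2, 156.2]
tcp_rot: [3.142, -0.0, 0.095]
contact_force: [-0.4, -0.3, -0.6]
grip_width: 10.0
```

```bash
python3 -m pendant '[{"linear":[0,0,-0.25],"twist":0},{"linear":[0,0,-0.5],"twist":0},{"linear":[0,0,-0.75],"twist":0},{"linear":[0,0,-0.75],"twist":0}]'
python3 -m pendant '[{"linear":[0,0,-0.25],"twist":0},{"linear":[0,0,-0.5],"twist":0},{"linear":[0,0,-0.75],"twist":0},{"linear":[0,0,-0.75],"twist":0}]'
```

```text
time: 14.25
tool_pos: [622.9, 170.2, 155.5]
tcp_rot: [3.142, -0.0, 0.095]
contact_force: [0.6, -0.5, -2.6]
grip_width: 9.5
time: 14.75
tool_pos: [622.9, 170.2, 154.7]
tcp_rot: [3.142, -0.0, 0.095]
contact_force: [0.2, 0.1, -2.9]
grip_width: 9.6
```

```bash
python3 -m pendant '[{"linear":[0,0,-0.2],"twist":0},{"linear":[0,0,-0.4],"twist":0},{"linear":[0,0,-0.6],"twist":0},{"linear":[0,0,-0.6],"twist":0}]'
python3 -m pendant '[{"linear":[0,0,-0.2],"twist":0},{"linear":[0,0,-0.4],"twist":0},{"linear":[0,0,-0.4],"twist":0}]'
```

```text
time: 15.25
tool_pos: [622.9, 170.3, 154.1]
tcp_rot: [3.142, 0.0, 0.095]
contact_force: [-0.0, 0.5, -1.7]
grip_width: 10.1
time: 15.62
tool_pos: [622.9, 170.3, 153.7]
tcp_rot: [-3.142, -0.0, 0.095]
contact_force: [0.5, -0.6, -1.5]
grip_width: 10.0
```

```bash
python3 -m pendant '[{"linear":[0,0,-0.2],"twist":0},{"linear":[0,0,-0.4],"twist":0},{"linear":[0,0,-0.4],"twist":0}]'
python3 -c "
from h import *
o=bot.get_obs();print(o['tool_pos'],o['contact_force'],o['moment'])"
```

```text
time: 16.0
tool_pos: [623.0, 170.2, 153.6]
tcp_rot: [3.142, -0.0, 0.095]
contact_force: [-0.3, -0.0, 0.6]
grip_width: 10.2
[622.97385599 170.24220559 153.57515994] [-0.30754383 -0.03461645  0.62458861] [-0.00636048  0.01130172 -0.04192182]
```

Contact: the rail carries about the basket's weight. Now I slide along the rail toward the slot under light load.

```bash
python3 -m pendant '[{"linear":[-0.1,1,-0.1],"twist":0},{"linear":[-0.2,2,-0.1],"twist":0},{"linear":[-0.3,3,-0.1],"twist":0},{"linear":[-0.4,4,-0.1],"twist":0},{"linear":[-0.5,5,-0.1],"twist":0},{"linear":[-0.6,6,-0.1],"twist":0},{"linear":[-0.7,7,-0.1],"twist":0},{"linear":[-0.7,7,-0.1],"twist":0}]'
python3 -m pendant '[{"linear":[-0.1,1,0],"twist":0},{"linear":[-0.2,2,0],"twist":0},{"linear":[-0.3,3,0],"twist":0},{"linear":[-0.4,4,0],"twist":0},{"linear":[-0.5,5,0],"twist":0},{"linear":[-0.6,6,0],"twist":0},{"linear":[-0.7,7,0],"twist":0},{"linear":[-0.8,8,0],"twist":0},{"linear":[-0.8,8.9,0],"twist":0},{"linear":[-0.8,8.9,0],"twist":0},{"linear":[-0.8,8.9,0],"twist":0}]'
python3 look.py w4
```

```text
time: 17.0
tool_pos: [622.4, 177.3, 153.5]
tcp_rot: [3.141, -0.001, 0.095]
contact_force: [1.6, -3.8, 4.7]
grip_width: 9.9
time: 18.38
tool_pos: [621.4, 186.1, 153.3]
tcp_rot: [-3.142, -0.0, 0.095]
contact_force: [-0.7, 0.6, -1.9]
grip_width: 10.0
[621.42629912 186.13347446 153.25221173] [-3.14153726e+00 -5.73991980e-05  9.52028628e-02] [-0.70080505  0.61470647 -1.85304652] [-0.02555682 -0.1501744   0.06138735]
rail Y -60 X -4.1 3.7 92 Yspan -59.8 -54.5
rail Y 0 X -10.2 9.8 392 Yspan 1.6 8.0
rail Y 10 X -3.8 3.8 210 Yspan 11.1 20.0
rail Y 20 X -4.2 3.8 270 Yspan 20.0 30.0
rail Y 30 X -4.2 3.7 301 Yspan 30.0 40.0
rail Y 40 X -4.1 3.6 304 Yspan 40.1 49.9
rail Y 50 X -4.1 3.6 318 Yspan 50.1 59.9
rail Y 60 X -4.0 3.5 323 Yspan 60.2 70.0
rail Y 70 X -3.9 3.4 346 Yspan 70.0 79.9
rail Y 80 X -3.9 3.4 190 Yspan 80.4 85.4
slot floor Y [2.  2.3 5.6 7.7 7.9] 163 X -7.973383341696831 7.998728721026845
Z -16 27 X -4.1 3.7 Ymax 6.9 Ymin 5.9 [0 0 0 0 0 2 6 5 7 7 0 0 0 0 0 0]
```

View pics/w4.png

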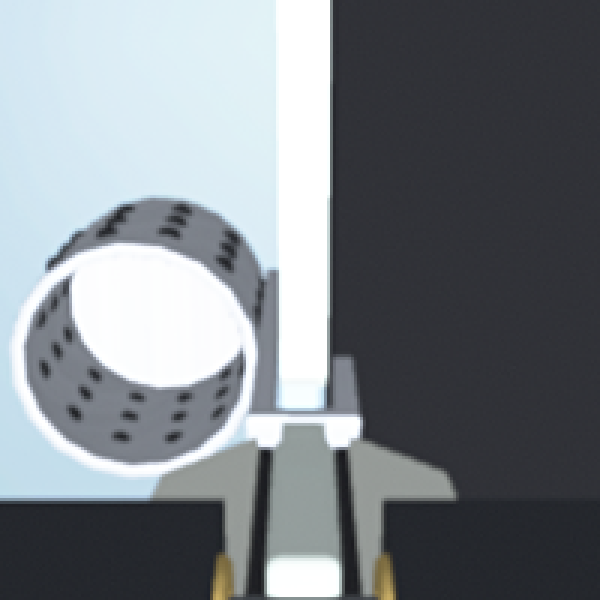

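The load dropped back to the basket's own weight at y = 186, and the view shows the hook (crop row ~412) inside the slot mouth, so the slot is found. I'll lower into it.

```bash
python3 -m pendant '[{"linear":[0,-0.1,-0.7],"twist":0},{"linear":[0,-0.2,-1.4],"twist":0},{"linear":[0,-0.2,-2.1],"twist":0},{"linear":[0,-0.2,-2.8],"twist":0},{"linear":[0,-0.2,-3.5],"twist":0},{"linear":[0,-0.2,-4.2],"twist":0},{"linear":[0,-0.2,-5],"twist":0},{"linear":[0,-0.2,-5],"twist":0}]'
python3 -m pendant '[{"linear":[0,0,-0.7],"twist":0},{"linear":[0,0,-1.4],"twist":0},{"linear":[0,0,-2.1],"twist":0},{"linear":[0,0,-2.8],"twist":0},{"linear":[0,0,-3.5],"twist":0},{"linear":[0,0,-4.2],"twist":0},{"linear":[0,0,-5],"twist":0},{"linear":[0,0,-5],"twist":0}]'
```

```text
time: 19.42
tool_pos: [621.4, 186.0, 148.1]
tcp_rot: [3.142, 0.0, 0.095]
contact_force: [0.7, 0.0, -2.7]
grip_width: 9.9
time: 20.42
tool_pos: [621.4, 185.9, 143.2]
tcp_rot: [3.142, 0.0, 0.095]
contact_force: [0.4, 0.6, -2.9]
grip_width: 9.7
```

```bash
python3 -m pendant '[{"linear":[0,0,-0.3],"twist":0},{"linear":[0,0,-0.6],"twist":0},{"linear":[0,0,-0.9],"twist":0},{"linear":[0,0,-1.2],"twist":0},{"linear":[0,0,-1.2],"twist":0}]'
python3 -m pendant '[{"linear":[0,0,-0.2],"twist":0},{"linear":[0,0,-0.4],"twist":0},{"linear":[0,0,-0.4],"twist":0}]'
python3 -m pendant '[{"linear":[0,0,-0.1],"twist":0},{"linear":[0,0,-0.2],"twist":0},{"linear":[0,0,-0.2],"twist":0}]'
```

```text
time: 21.05
tool_pos: [621.4, 185.9, 142.0]
tcp_rot: [3.142, 0.0, 0.095]
contact_force: [0.3, -0.2, -1.9]
grip_width: 9.7
time: 21.42
tool_pos: [621.4, 185.9, 141.7]
tcp_rot: [3.142, -0.0, 0.095]
contact_force: [0.7, -0.4, -2.5]
grip_width: 9.6
time: 21.8
tool_pos: [621.5, 185.9, 141.6]
tcp_rot: [3.142, -0.0, 0.095]
contact_force: [-1.5, -0.2, 0.1]
grip_width: 10.2
```

```bash
python3 -m pendant '[{"linear":[0,0,-0.1],"twist":0},{"linear":[0,0,-0.2],"twist":0},{"linear":[0,0,-0.2],"twist":0},{"linear":[0,0,-0.2],"twist":0}]'
python3 -c "
from h import *
o=bot.get_obs();print(o['tool_pos'],o['contact_force'],o['moment'])"
```

```text
time: 22.3
tool_pos: [621.5, 186.0, 141.6]
tcp_rot: [3.142, -0.0, 0.095]
contact_force: [-1.4, -0.1, 3.7]
grip_width: 9.7
[621.45832677 185.96660044 141.58573512] [-1.36845114 -0.06486353  3.65208686] [-0.09411823  0.26361472 -0.01917146]
```

Seated: the wrist force shows a 5–6 N support change, exactly 12 mm below the rail contact height. Release and rise.

```bash
python3 -m pendant '[{"linear":[0,0,0.2],"twist":0},{"linear":[0,0,0.2],"twist":0},{"linear":[0,0,0.2],"twist":0},{"linear":[0,0,0.2],"twist":0},{"linear":[0,0,0.2],"twist":0},{"linear":[0,0,0.2],"twist":0},{"linear":[0,0,0.2],"twist":0},{"linear":[0,0,0.2],"twist":0}]' 120
python3 -m pendant '[{"linear":[0,0,3],"twist":0},{"linear":[0,0,8],"twist":0},{"linear":[0,0,16],"twist":0},{"linear":[0,0,28],"twist":0},{"linear":[0,0,42],"twist":0},{"linear":[0,0,58],"twist":0},{"linear":[0,0,75],"twist":0},{"linear":[0,0,95],"twist":0},{"linear":[0,0,115],"twist":0},{"linear":[0,0,130],"twist":0},{"linear":[0,-15,140],"twist":0},{"linear":[0,-35,140],"twist":0},{"linear":[0,-60,140],"twist":0},{"linear":[0,-80,140],"twist":0},{"linear":[0,-90,140],"twist":0},{"linear":[0,-90,140],"twist":0},{"linear":[0,-90,140],"twist":0}]'
python3 - <<'E'
from h import *
d,R,t=cap('wrist'); W=pts(d,R,t); s,_,_=cap('scene')
cv2.imwrite('pics/end.png',np.hstack([cv2.resize(d['frame'][50:250,220:420],(400,400)),cv2.resize(s['frame'][110:260,350:510],(400,400))]))
q=W[(abs(W[...,0]-621)<14)&(abs(W[...,1]-186)<14)&(W[...,2]>112)]
tab=q[(q[:,2]>172)]; print('tab top',tab.mean(0),cv2.minAreaRect(tab[:,:2].astype(np.float32)))
br=q[(q[:,2]>119)&(q[:,2]<127)]; print('bridge',np.median(br,0),len(br))
E
```

```text
time: 23.3
tool_pos: [621.5, 185.9, 141.5]
tcp_rot: [3.142, -0.0, 0.095]
contact_force: [0.4, -0.3, -0.5]
grip_width: 48.4
time: 25.42
tool_pos: [621.4, 96.5, 281.4]
tcp_rot: [-3.141, -0.0, 0.096]
contact_force: [-0.1, -0.3, -0.6]
grip_width: 48.6
tab top [619.94092022 185.0988479  177.56875168] ((620.1356201171875, 184.98854064941406), (10.006902694702148, 21.926525115966797), 5.66277551651001)
bridge [615.01572062 184.70838068 122.96442093] 184
```

View pics/end.png

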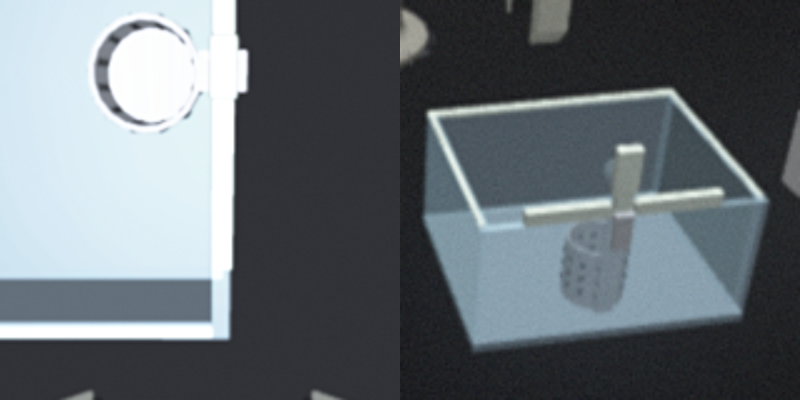

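The left crop shows the cup inside the bath with its hook across the far wall (about (225,70)). The right one shows the tongue outside the wall in the slot, between the two rail pieces, and the basket hanging upright. Tab top measures z ≈ 178 (179 expected when home). I'll check stillness and the bystanders, then hand in.

```bash
python3 -m pendant '[{"linear":[0,0,0],"twist":0},{"linear":[0,0,0],"twist":0},{"linear":[0,0,0],"twist":0},{"linear":[0,0,0],"twist":0}]'
python3 - <<'E'
from h import *
d,R,t=cap('wrist'); W=pts(d,R,t)
q=W[(abs(W[...,0]-621)<14)&(abs(W[...,1]-186)<14)&(W[...,2]>172)]; print('tab',q.mean(0))
d,R,t=cap('top'); f0=np.load('top0.npz')['frame'].astype(int)
D=abs(d['frame'].astype(int)-f0).max(2)
print('bystander diff', (D[145:190,340:425]>60).sum(), (D[250:283,343:380]>60).sum())
bot.close_job()
E
```

```text
time: 26.02
tool_pos: [621.4, 96.0, 281.4]
tcp_rot: [3.142, -0.0, 0.095]
contact_force: [-0.1, 0.4, -0.3]
grip_width: 48.4
tab [619.94554036 185.02635181 177.56047728]
bystander diff 0 0
the job is handed in; nothing more can be done
```

The basket is hanging in the bath with its hook fully down in the slot, and the job was handed in at about 26 s of the 72 s allowed.

I gripped the white tab, carried the basket over the bystanders and laid the hook lightly on the rail beside the slot. I then slid it in +y with at most about 7 N of extra load at the readings, until the load dropped away at the slot. From there I lowered it in the grip until the wall took the load, 12 mm below the rail contact height, which is the rail's height. Only then did I release and move clear.

**Last checks**
- **Seating:** the tab top measured z ≈ 177.6 mm against 179 mm expected. That is within calibration error, as the rail top also read about 1 mm low.
- **Stillness:** the tab's position agreed within 0.1 mm between two looks about 0.7 s apart.
- **Bystanders:** no pixels changed around the bottle, jar and plain basket.
- **Robot:** it was touching nothing.

No check failed. The one disagreement was about 1 mm in the slot's x position between the top and wrist cameras; I used the wrist view.

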